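Hold a cast bracket tight in the corner stop of the bench board

TASK

Pick up the larger of the two cast aluminium brackets and stand it flat on the plywood board, upright, with a long edge of its foot along the long steel fence and an end of its foot against the short one. Press it firmly into the corner, so that it bears on both fences at once, and finish while still gripping it and pushing it there: do not let go. Leave the other things on the bench where they are.

Things in the scene. Friction and masses are not known exactly. Their poses are not given: they have to be found in the camera images.
- bracket_center (a point): the larger cast aluminium bracket (about 0.3 to 0.6 kg): a flat rectangular foot 70 mm (its x) by 100 mm (its y) by 18 mm high, with an upright rib in the middle, 14 mm thick (x), 60 mm long (y), rising 46 mm above the foot to 64 mm in all. The same after a half turn. This point is its centre, 32 mm above its underside; z up. At the start it stands on the bench
- bracket: the same larger bracket, same axes; origin under the centre of its foot
- board: plywood board fixed to the bench, 200 mm (its x) by 220 mm (its y), 18 mm thick; origin at the centre of its underside, on the bench. It carries two steel fences, each 15 mm wide and rising 15 mm above the board's top. x points away from the robot towards the long fence, y towards the short fence (to the robot's left); its yaw varies
- fence_long: the long fence, along the board's y (200 mm), at the board's far edge; origin in the middle of its foot. Its inner face lies at x = +85 mm of the board and looks to -x
- fence_short: the short fence, along the board's x (130 mm), at the board's left edge; origin in the middle of its foot. Its inner face lies at y = +95 mm of the board and looks to -y
- corner (a point): the inner corner, where the inner faces of both fences (extended) and the board's top meet: at (85, 95, 18) mm of the board
- small_bracket_center (a point): a smaller casting of the same shape, a bystander: foot plate 45 x 68 x 12 mm, rib 10 x 40 mm, 38 mm high in all; this point is 19 mm above its underside. It and the large bracket may lie on either side of the board
- punch_a: square steel punch, 112 x 10 x 10 mm, lying on the front part of the board (the side nearer the robot); a bystander. Origin under the middle of its 85 mm thick part, its x along its length
- punch_b: the same kind of punch lying on the bench, a bystander
- hammer: hammer with wooden handle, 260 mm long, lying on the bench, handle along its -x; a bystander
- bottle: small clear plastic bottle, 56 mm diameter, 110 mm high, standing behind the board on the right; a bystander. Origin at its foot
- tin: steel cup, 76 mm diameter, 70 mm high, standing behind the board on the left; a bystander. Origin at its foot
Things that resemble listed ones, but are neither listed nor needed, are in the scene too. Leave any purple or turquoise look-alike of the bracket alone.

How it is judged (in metres and radians):
At the end, for the whole second after the job is handed in: The larger bracket stands upright (within 0.05 rad) on the board (height within 4 mm), its long edge parallel to the long fence (within 0.05 rad) and its foot within 4 mm of both fences; it presses on each fence with more than 2 N, the fingers still bear on it with more than 2 N, and it is still (contact force between bracket and fence_long above 2 N and contact force between bracket and fence_short above 2 N and contact force between the fingers and bracket above 2 N and x of bracket_center in the frame of corner between -0.039 and -0.031 m and y of bracket_center in the frame of corner between -0.054 and -0.046 m and z of bracket_center in the frame of corner between 0.028 and 0.036 m and angle between the y axis of bracket and the y axis of board, either way round below 0.05 rad and angle between bracket's own z axis and vertical below 0.05 rad and linear speed of bracket below 0.02 m/s); the arm keeps its last pose, push and grip.
It fails at once if one of the other things is moved by more than 30 mm (distance of any of small_bracket_center, punch_a, punch_b, hammer, bottle, tin from where it was at the start of the episode above 0.03 m).
It also fails if it takes over 42 s, if anything falls off the work surface, if the arm or the gripper's body presses on something with over 40 N, if the wrist force passes 120 N, or if a joint passes its speed limit or range.

ROBOT

A 6-joint arm with a two-finger parallel gripper is mounted at the origin on the work surface. World frame = base frame: x ahead of the robot, y to its left, z up, the work surface at z = 0. Lengths are in mm, angles in rad, forces in N, time in s.
With the tool pointing down it reaches from about 400 to 925 mm from the base axis. Payload 12.5 kg.
Tool frame: the origin (TCP) lies on the centre line of the jaws, within the pads' length; the fingertips stand 19 mm ahead of it and the grasp point (between the pads) is the TCP; y points along the fingers, x is the direction in which the jaws open and shut, and the axes are right-handed (so a half turn about y gives the same grasp; the last joint's range is limited). The gripper opens to 95 mm and grips with 3 to 60 N. Pads are 20 mm wide; open, the fingers measure 119 mm over their backs; the gripper's body (75 mm by 180 mm) begins 59 mm behind the grasp point.
Start: joints at [1.067, 0.491, 1.559, -0, 1.092, -0.106], TCP at [242.104, 576.221, 233.661] pointing down, gripper open.
Joint ranges: [-3.1, 3.1], [-0.84, 2.19], [0.05, 2.79], [-1.13, 4.28], [0.06, 2.93], [-2.69, 2.69]. Speed limits (rad/s): [2.22, 2.22, 2.79, 3.14, 3.14, 3.14].

INTERFACE

Orientations are given as [roll, pitch, yaw] about the fixed x, y, z axes, in that order (R = Rz(yaw) Ry(pitch) Rx(roll)).
In Python, from cell import env gives the robot as it stands. The module is installed in compiled form; this text tells all that it offers.
- The arm moves only by the tool move_arm, never from a script. Its argument "rows" is a list of rows, each an object of numbers: "tx", "ty", "tz": the shift along the tool's x, y, z in cm; "rx", "ry", "rz": the turn, a rotation vector about the tool's x, y, z in rad; "grip": the opening in per cent of the stroke, from 0 (shut) to 100 (fully open). In form: [{"tx": .., "ty": .., "tz": .., "rx": .., "ry": .., "rz": .., "grip": ..}, ...]. A call has 1 to 10 rows; each row shifts and turns the commanded pose from where the row before left it, along the tool's axes as they then stand; what a row does not reach is not made up. A row lasts 1/12 s, in which the tool goes at most 41.7 mm and 7.16 degrees, less where a joint would pass 70% of its speed; a pose out of reach is approached as far as the arm can. A call is refused whole if a number of a shift passes 4.17 or a number of a turn 0.125, either way. A call with a gripper value outside its range is refused whole. The fingers move at their own pace and stop on an object; the grip force is fixed at half the most. Time passes only in rows, so rows that do not move let the fingers close. It gives the time, the measured TCP pose, the force and the opening at its end, in the units of the state.
- env.state(): the state, without advancing time (a new reading comes with each control period).
- env.read_camera(name): name is "scene" or "top" or "wrist"; returns (picture, depth): 420x560x3 uint8, blue, green, red; 420x560 float32, mm along the optical axis (not along the pixel's ray), 0 where there is no reading.
- env.calibration(name): a dict with "vertical_fov" (degrees; the focal length in pixels is half the picture's height over the tangent of half this angle, whatever the lens; pixels are square), "cx", "cy" (the principal point, pixels), "eye" and "rotation" of the camera in the world. Camera axes: x right, y up, looking along -z (the intrinsics and any distortion apply to the point x, -y, -z); pixel columns grow to the right and rows downward; lengths in mm; the calibration is good to about 2 mm. A picture is of the moment at which its call begins: read the wrist's pose just before it. calibration takes no time and is no camera call; for the wrist camera it gives the pose at the moment of the call.
- env.job_done(): hands the job in, once; it reports no verdict.
The state is a dict: "t": time; "joints": joint angles; "qvel": joint speeds; "tau": joint torques, N m; "eef_pos": TCP position; "tcp_rot": TCP orientation; "ft_force": force on the tool from outside, world axes, zero at the start; "moment": the same for the moment, N m; "opening": opening from 0.0 (shut) to 1.0 (fully open).
Only numpy, scipy, OpenCV 4.12 (cv2) and the standard library are available. Lean on these libraries where they do the work, as an engineer would, in place of code of your own. Each camera call takes 0.05 s, during which the arm holds its last target.

## Working session

There is one attempt and no reset: what is moved stays moved. The work goes in short steps, Python scripts to look and compute and a tool call to move; the robot and the scene stay as the last step left them, time stands still between calls to the robot, and variables do not carry over. Pictures are saved under pics/ and viewed, and the job is handed in when it is done.

Besides the shell and the picture viewer there is one more tool, called after ">>>" in YAML: its name, and indented under it one key for each argument. move_arm: Moves the arm, as the interface text tells. Its arguments: {"type":"object","properties":{"rows":{"type":"array"}},"required":["rows"]}

```bash
mkdir -p pics; cat > h.py <<'E'
import numpy as np,cv2
from cell import env
from scipy.spatial.transform import Rotation as R
def K(c):
    f=210/np.tan(np.radians(c['vertical_fov'])/2); return f
def cloud(c,d):
    f=K(c); v,u=np.mgrid[0:420,0:560]
    p=np.stack([(u-c['cx'])/f*d,-(v-c['cy'])/f*d,-d],-1)
    return p@np.array(c['rotation']).T+np.array(c['eye'])
E
python3 - <<'E'
from h import *
s=env.state(); print(s)
for n in ['scene','top','wrist']:
    c=env.calibration(n); im,d=env.read_camera(n); print(n,c)
    np.savez(f'{n}0.npz',im=im,d=d,c=c,p=cloud(c,d)); cv2.imwrite(f'pics/{n}0.png',im)
E
```

```text
{'t': 0.0, 'joints': array([ 1.06744954e+00,  4.91520976e-01,  1.55947698e+00, -1.24090637e-05,
        1.09169005e+00, -1.05578174e-01]), 'qvel': array([ 0.00100752,  0.00199584,  0.00151915,  0.00071057,  0.00011281,
       -0.0016626 ]), 'tau': array([-1.97860652e-03, -6.12618971e+01, -2.58176547e+01,  6.93080225e-02,
        4.82662779e-02, -5.40854410e-05]), 'eef_pos': array([241.95624811, 576.01049925, 233.07622643]), 'tcp_rot': array([-1.57069184e+00,  1.09041932e-03,  1.17303350e+00]), 'ft_force': array([-0.05945581,  0.86366112,  0.97493144]), 'moment': array([ 0.02312838, -0.01587855,  0.01457201]), 'opening': 0.9961364905920168}
scene {'vertical_fov': 46.34222853156923, 'cx': 278.9259472332813, 'cy': 203.48462254935538, 'eye': array([ 958.71255117, -832.75103856,  907.80063909]), 'rotation': array([ 0.81465824, -0.02031119,  0.53223233])}Traceback (most recent call last):
  File "<stdin>", line 5, in <module>
  File "h.py", line 9, in cloud
    return p@np.array(c['rotation']).T+np.array(c['eye'])
           ~~~~~~~~~~~~~~~~~~~~~~~~~~~^~~~~~~~~~~~~~~~~~~
ValueError: operands could not be broadcast together with shapes (420,560) (3,)
```

```bash
sed -i "s/np.array(c\['rotation'\])/R.from_euler('xyz',c['rotation']).as_matrix()/" h.py
python3 - <<'E'
from h import *
for n in ['scene','top','wrist']:
    c=env.calibration(n); im,d=env.read_camera(n); print(n,c)
    p=cloud(c,d); np.savez(f'{n}0.npz',im=im,d=d,p=p); cv2.imwrite(f'pics/{n}0.png',im)
    ok=d>0; print(ok.mean(), np.percentile(p[ok][:,2],[1,10,25,50,75,90]))
E
```

```text
scene {'vertical_fov': 46.34222853156923, 'cx': 278.9259472332813, 'cy': 203.48462254935538, 'eye': array([ 958.71255117, -832.75103856,  907.80063909]), 'rotation': array([ 0.81465824, -0.02031119,  0.53223233])}
0.9959906462585034 [-755.50667159 -746.27645692   -4.64092255    1.82281568   57.56491786
  198.36604207]
top {'vertical_fov': 54.61438564928755, 'cx': 276.8402764621791, 'cy': 209.02219143067708, 'eye': array([ 334.80371356,   -1.96115805, 1066.37835347]), 'rotation': array([ 0.17709654, -0.01097185, -1.58503226])}
0.9958928571428571 [-749.93100219 -485.25598962   -1.55804247    0.9847132    16.03229338
  124.56861539]
wrist {'vertical_fov': 62.68030909301036, 'cx': 277.5560625488654, 'cy': 209.68968745016335, 'eye': array([169.87200399, 606.40491431, 385.36829674]), 'rotation': array([-2.74729034e-01, -6.59283755e-04,  1.17261372e+00])}
0.9960289115646258 [-7.49837421e+02 -4.12129904e+02  1.60710390e-01  1.19761082e+00
  3.02989486e+02  3.27786820e+02]
```

View pics/scene0.png

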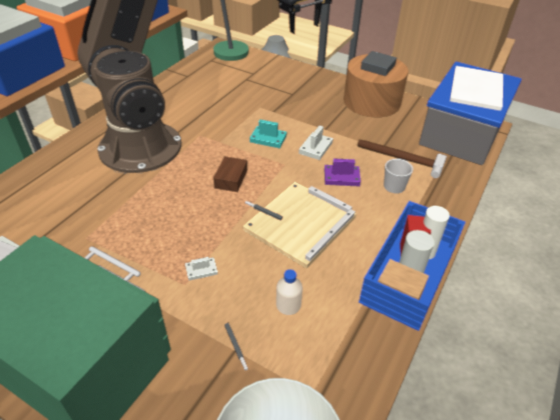

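View pics/top0.png

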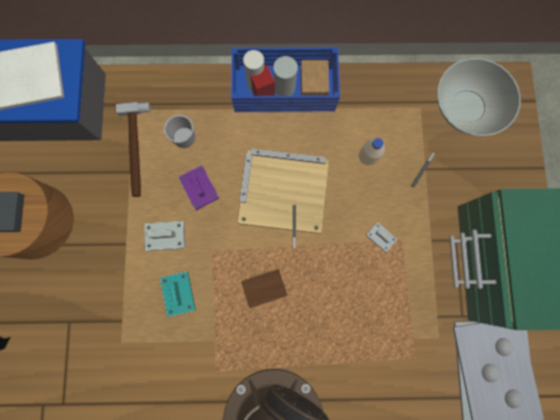

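View pics/wrist0.png

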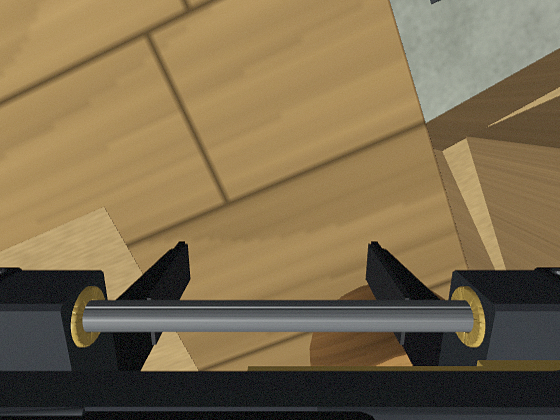

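```bash
python3 - <<'E'
import numpy as np,cv2
for n,pts in [('top',[(165,236),(242,150),(327,155),(322,231),(239,222),(294,226),(375,150),(180,130),(200,187),(150,105)]),('scene',[(317,140),(352,212),(308,259),(247,225),(300,190),(397,175)])]:
    z=np.load(f'{n}0.npz')
    for u,v in pts: print(n,u,v,z['p'][v,u].round(1))
t=np.load('top0.npz')['im']
cv2.imwrite('pics/tb.png',cv2.resize(t[200:270,125:215],None,fx=8,fy=8,interpolation=cv2.INTER_CUBIC))
cv2.imwrite('pics/tboard.png',cv2.resize(t[140:250,220:350],None,fx=6,fy=6,interpolation=cv2.INTER_CUBIC)[:600])
p=np.load('top0.npz')['p']
# large bracket points
m=np.zeros((420,560),bool); m[205:265,130:200]=1
q=p[m]; q=q[(q[:,2]>9)&(q[:,2]<75)]
print(np.histogram(q[:,2],20))
for lo,hi in[(12,24),(55,72)]:
    a=q[(q[:,2]>lo)&(q[:,2]<hi)]; print(len(a),np.median(a[:,2]),cv2.minAreaRect(a[:,:2].astype(np.float32)))
m[:]=0;m[140:250,220:350]=1
q=p[m]
for lo,hi in[(10,25),(28,45)]:
    a=q[(q[:,2]>lo)&(q[:,2]<hi)]; print(len(a),np.median(a[:,2]),cv2.minAreaRect(a[:,:2].astype(np.float32)))
E
```

```text
top 165 236 [450.2 262.3  60.3]
top 242 150 [690.1  76.4   1. ]
top 327 155 [ 673.3 -155.3    1.5]
top 322 231 [ 465.3 -135.1   -2.1]
top 239 222 [488.9  82.6  20. ]
top 294 226 [475.8 -59.7  25.9]
top 375 150 [ 657.4 -264.2   88.5]
top 180 130 [747.7 245.8   5. ]
top 200 187 [576.8 180.5  47.3]
top 150 105 [822.8 331.6   1.9]
scene 317 140 [461.8 271.3  37.5]
scene 352 212 [680.   42.9  36.9]
scene 308 259 [ 654.2 -146.3   27.2]
scene 247 225 [ 467.2 -121.2   18.3]
scene 300 190 [517.5  65.3  18.7]
scene 397 175 [734.9 202.5  70.5]
(array([ 18, 101, 427, 322,  38,   3,   6,   5,   4,   5,   3,   2,   6,
         8,   7,   7,  11,  32,  77,  24]), array([ 9.26254229, 12.22793857, 15.19333486, 18.15873114, 21.12412743,
       24.08952372, 27.05492   , 30.02031629, 32.98571258, 35.95110886,
       38.91650515, 41.88190144, 44.84729772, 47.81269401, 50.7780903 ,
       53.74348658, 56.70888287, 59.67427916, 62.63967544, 65.60507173,
       68.57046802]))
891 17.63673800674701 ((477.6925964355469, 256.79705810546875), (111.01824951171875, 145.35568237304688), 3.6348681449890137)
148 63.76608672910271 ((455.8782043457031, 276.9978332519531), (14.940979957580566, 59.192222595214844), 5.105675220489502)
5464 18.021968079220073 ((546.5916748046875, -30.02953338623047), (219.86904907226562, 245.32180786132812), 82.3215560913086)
798 32.61098264091504 ((579.765380859375, -9.209991455078125), (200.31436157226562, 239.54164123535156), 68.53225708007812)
```

View pics/tb.png

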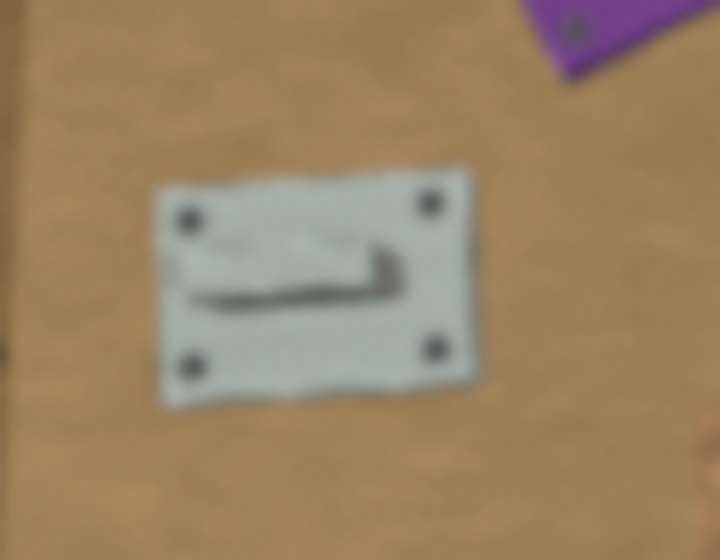

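View pics/tboard.png

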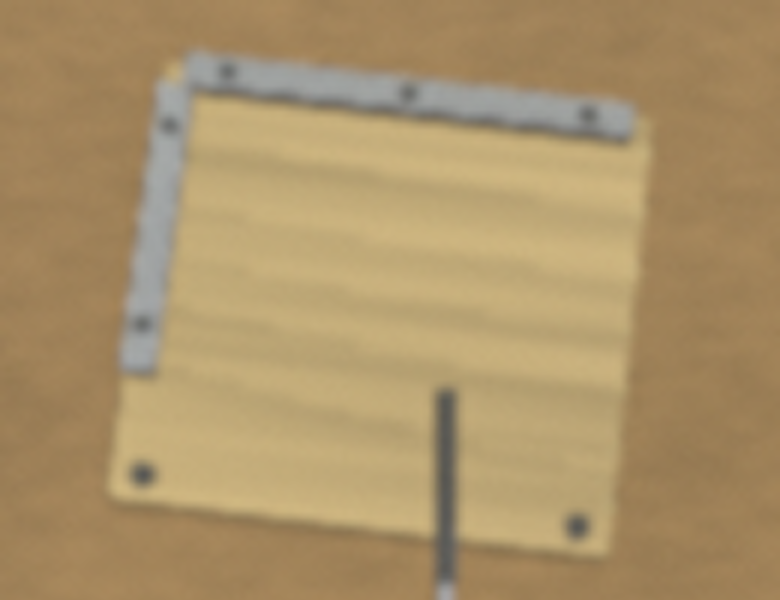

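```bash
cat >> h.py <<'E'
def ray(c,u,v,z):
    f=K(c); d=np.array([(u-c['cx'])/f,-(v-c['cy'])/f,-1])
    d=R.from_euler('xyz',c['rotation']).as_matrix()@d; e=np.array(c['eye'])
    return e+d*(z-e[2])/d[2]
E
python3 - <<'E'
from h import *
c=env.calibration('top'); z=np.load('top0.npz'); p=z['p']
def px(U,V,s,o): return (U+.5)/s-.5+o[0],(V+.5)/s-.5+o[1]
def rep(l,pts,s,o,h):
    w=np.array([ray(c,*px(*q,s,o),h)[:2] for q in pts]); print(l,w.round(1).tolist())
    dv=np.roll(w,-1,0)-w
    print('  len',np.linalg.norm(dv,axis=1).round(1),'ang',np.degrees(np.arctan2(dv[:,1],dv[:,0])).round(1),'mean',w.mean(0))
rep('foot',[(155,187),(470,168),(480,380),(163,407)],8,(125,200),18)
rep('board',[(110,500),(608,555),(650,118)],6,(220,140),18)
rep('fence long inner top',[(190,92),(632,135)],6,(220,140),33)
rep('fence short inner top',[(188,92),(156,374)],6,(220,140),33)
lab=cv2.connectedComponents(((p[...,2]>9)&(p[...,2]<75)).astype(np.uint8))[1]
k=lab==lab[240,160]; a=p[k&(p[...,2]<26)]; print(k.sum(),cv2.minAreaRect(a[:,:2].astype(np.float32)),np.median(a,0))
for n in ['scene']:
  c2=env.calibration(n)
s=cv2.imread('pics/scene0.png')
cv2.imwrite('pics/sb.png',cv2.resize(s[115:170,285:350],None,fx=10,fy=10,interpolation=cv2.INTER_CUBIC))
cv2.imwrite('pics/sboard.png',cv2.resize(s[175:275,235:365],None,fx=6,fy=6,interpolation=cv2.INTER_CUBIC))
E
```

```text
foot [[489.8, 329.0], [494.8, 227.4], [425.9, 222.3], [418.6, 323.4]]
  len [101.8  69.1 101.3  71.5] ang [ -87.2 -175.8   94.1    4.5] mean [457.27956139 275.53877539]
board [[486.8, 85.6], [460.1, -129.7], [656.1, -155.0]]
  len [216.9 197.7 294.2] ang [-97.1  -7.4 125.1] mean [534.33347461 -66.35992424]
fence long inner top [[665.6, 49.6], [643.9, -144.6]]
  len [195.4 195.4] ang [-96.4  83.6] mean [654.74004122 -47.49320066]
fence short inner top [[665.6, 50.5], [539.2, 64.7]]
  len [127.2 127.2] ang [173.6  -6.4] mean [602.43903272  57.57937671]
1073 ((456.0023498535156, 277.45550537109375), (70.34913635253906, 101.39627075195312), 3.6087522506713867) [449.62676574 273.3053435   17.61971071]
```

View pics/sb.png

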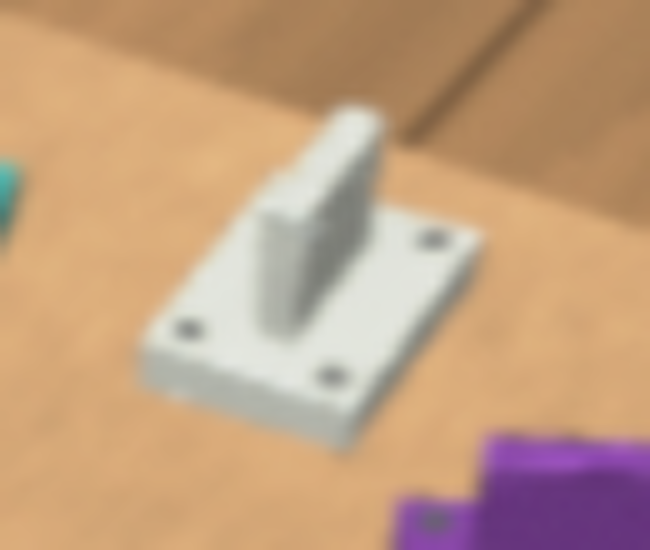

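View pics/sboard.png

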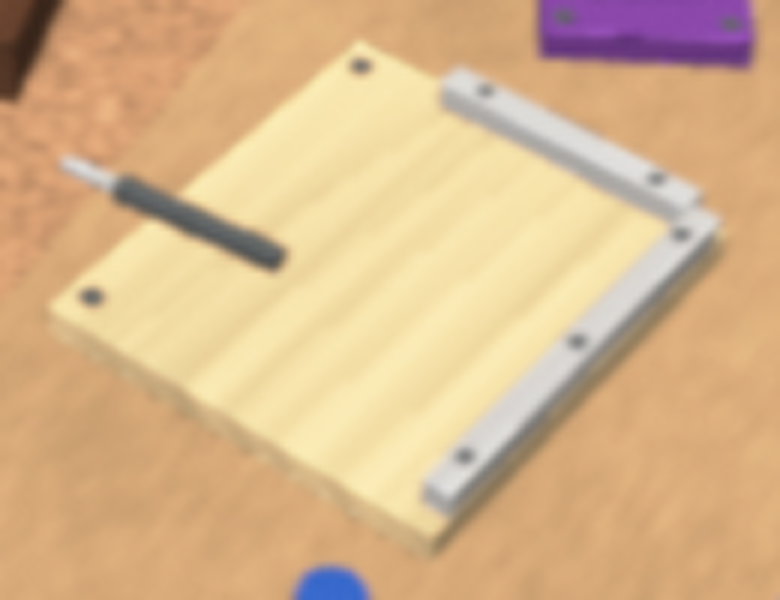

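>>> move_arm:
  rows:
    - {"ry": 0.1228,"grip": 100}
    - {"ry": 0.1228,"grip": 100}
    - {"ry": 0.1228,"grip": 100}
    - {"ry": 0.1228,"grip": 100}
    - {"ry": 0.1228,"grip": 100}
    - {"ry": 0.1228,"grip": 100}
    - {"ry": 0.1228,"grip": 100}
    - {"ry": 0.1228,"grip": 100}
    - {"ry": 0.1228,"grip": 100}
    - {"grip": 100}

```text
validation failed for argument at $.ro...
```

```bash
cat >> h.py <<'E'
def delta(tgt,yaw):
    s=env.state(); Rt=R.from_euler('xyz',s['tcp_rot']).as_matrix()
    Rd=R.from_euler('xyz',[-np.pi/2,0,yaw]).as_matrix()
    print('t',s['t'].round(2) if hasattr(s['t'],'round') else s['t'],'pos',s['eef_pos'].round(1),'rot',s['tcp_rot'].round(4),'F',s['ft_force'].round(1),'M',s['moment'].round(2),'open',round(s['opening'],3))
    print(' shift cm in tool',(Rt.T@(np.array(tgt)-s['eef_pos'])/10).round(3),'turn',R.from_matrix(Rt.T@Rd).as_rotvec().round(4))
E
python3 -c "
from h import *
delta([457,276.5,200],0.068)"
```

```text
t 0.2 pos [242.  576.1 233.3] rot [-1.5707e+00  6.0000e-04  1.1730e+00] F [ 0.1 -0.4  0.4] M [-0.02  0.02 -0.  ] open 1.003
 shift cm in tool [-19.291   3.34  -31.424] turn [ 3.000e-04  1.105e+00 -6.000e-04]
```

>>> move_arm:
  rows:
    - {"tx": 0,"ty": 0,"tz": 0,"rx": 0,"ry": 0.1228,"rz": 0,"grip": 100}
    - {"tx": 0,"ty": 0,"tz": 0,"rx": 0,"ry": 0.1228,"rz": 0,"grip": 100}
    - {"tx": 0,"ty": 0,"tz": 0,"rx": 0,"ry": 0.1228,"rz": 0,"grip": 100}
    - {"tx": 0,"ty": 0,"tz": 0,"rx": 0,"ry": 0.1228,"rz": 0,"grip": 100}
    - {"tx": 0,"ty": 0,"tz": 0,"rx": 0,"ry": 0.1228,"rz": 0,"grip": 100}
    - {"tx": 0,"ty": 0,"tz": 0,"rx": 0,"ry": 0.1228,"rz": 0,"grip": 100}
    - {"tx": 0,"ty": 0,"tz": 0,"rx": 0,"ry": 0.1228,"rz": 0,"grip": 100}
    - {"tx": 0,"ty": 0,"tz": 0,"rx": 0,"ry": 0.1228,"rz": 0,"grip": 100}
    - {"tx": 0,"ty": 0,"tz": 0,"rx": 0,"ry": 0.1228,"rz": 0,"grip": 100}
    - {"tx": 0,"ty": 0,"tz": 0,"rx": 0,"ry": 0,"rz": 0,"grip": 100}

```text
t: 1.03
eef_pos: [242.1, 576.2, 233.5]
tcp_rot: [-1.571, 0.0, 0.062]
ft_force: [0.1, -0.5, -1.1]
opening: 0.999
```

```bash
python3 -c "
from h import *
delta([457,276.5,200],0.068)"
```

```text
t 1.0333 pos [242.1 576.2 233.5] rot [-1.571e+00  1.000e-04  6.210e-02] F [ 0.1 -0.5 -1.1] M [-0.12  0.08  0.06] open 0.999
 shift cm in tool [ 19.591   3.352 -31.242] turn [ 0.0002 -0.0059 -0.0001]
```

>>> move_arm:
  rows:
    - {"tx": 1.96,"ty": 0.33,"tz": -3.12,"rx": 0,"ry": 0,"rz": 0,"grip": 100}
    - {"tx": 1.96,"ty": 0.33,"tz": -3.12,"rx": 0,"ry": 0,"rz": 0,"grip": 100}
    - {"tx": 1.96,"ty": 0.33,"tz": -3.12,"rx": 0,"ry": 0,"rz": 0,"grip": 100}
    - {"tx": 1.96,"ty": 0.33,"tz": -3.12,"rx": 0,"ry": 0,"rz": 0,"grip": 100}
    - {"tx": 1.96,"ty": 0.33,"tz": -3.12,"rx": 0,"ry": 0,"rz": 0,"grip": 100}
    - {"tx": 1.96,"ty": 0.33,"tz": -3.12,"rx": 0,"ry": 0,"rz": 0,"grip": 100}
    - {"tx": 1.96,"ty": 0.33,"tz": -3.12,"rx": 0,"ry": 0,"rz": 0,"grip": 100}
    - {"tx": 1.96,"ty": 0.33,"tz": -3.12,"rx": 0,"ry": 0,"rz": 0,"grip": 100}
    - {"tx": 1.96,"ty": 0.33,"tz": -3.12,"rx": 0,"ry": 0,"rz": 0,"grip": 100}
    - {"tx": 1.96,"ty": 0.33,"tz": -3.12,"rx": 0,"ry": 0,"rz": 0,"grip": 100}

```text
t: 1.87
eef_pos: [459.6, 276.6, 200.6]
tcp_rot: [-1.571, -0.0, 0.073]
ft_force: [0.6, 0.4, -0.1]
opening: 1.0
```

>>> move_arm:
  rows:
    - {"tx": 0,"ty": 0,"tz": 0,"rx": 0,"ry": 0,"rz": 0,"grip": 100}
    - {"tx": 0,"ty": 0,"tz": 0,"rx": 0,"ry": 0,"rz": 0,"grip": 100}

```text
t: 2.03
eef_pos: [459.7, 276.8, 200.4]
tcp_rot: [-1.571, 0.0, 0.068]
ft_force: [-0.9, 0.5, 1.0]
opening: 1.003
```

```bash
python3 -c "
from h import *
delta([457,276.5,42],0.068)
c=env.calibration('wrist'); im,d=env.read_camera('wrist'); print(c)
cv2.imwrite('pics/w1.png',im); np.savez('w1.npz',im=im,d=d,p=cloud(c,d))"
```

```text
t 2.0333 pos [459.7 276.8 200.4] rot [-1.5708e+00  4.0000e-04  6.8300e-02] F [-0.9  0.5  1. ] M [-0.13  0.09 -0.02] open 1.003
 shift cm in tool [-2.610e-01  1.584e+01 -9.000e-03] turn [ 0.0001  0.0003 -0.0004]
{'vertical_fov': 62.68030909301036, 'cx': 277.5560625488654, 'cy': 209.68968745016335, 'eye': array([453.22465909, 353.99773493, 352.55551197]), 'rotation': array([-0.27447912,  0.00124081,  0.06792937])}
```

View pics/w1.png

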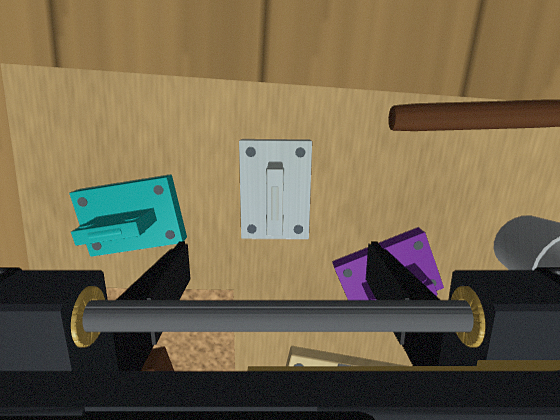

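```bash
python3 - <<'E'
from h import *
c=env.calibration('wrist')
w=np.array([ray(c,u,v,18)[:2] for u,v in [(239.5,139.5),(312,140),(311,239),(240.5,238)]]);print(w.round(1),w.mean(0))
p=np.load('w1.npz')['p']
lab=cv2.connectedComponents(((p[...,2]>9)&(p[...,2]<75)).astype(np.uint8))[1]
k=lab==lab[150,275]
for lo,hi in[(12,24),(55,72)]:
    a=p[k&(p[...,2]>lo)&(p[...,2]<hi)]; print(len(a),np.median(a[:,2]),cv2.minAreaRect(a[:,:2].astype(np.float32)))
im=cv2.imread('pics/w1.png');cv2.imwrite('pics/w1c.png',cv2.resize(im[130:250,225:325],None,fx=5,fy=5))
E
```

```text
[[417.6 327.9]
 [486.6 332.2]
 [495.2 232. ]
 [422.5 228.1]] [455.4467059  280.01704179]
5725 18.906592249384175 ((455.22357177734375, 279.0093994140625), (70.06502532958984, 100.08547973632812), 3.49660325050354)
1150 64.98131150529889 ((455.3019714355469, 279.05462646484375), (15.38848876953125, 60.1754035949707), 3.6649651527404785)
```

View pics/w1c.png

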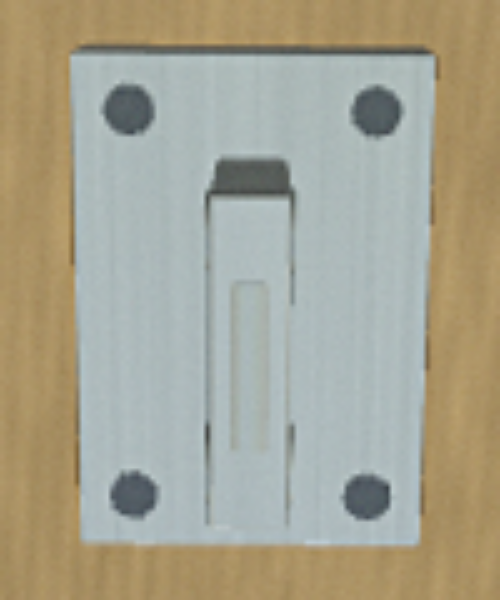

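```bash
python3 -c "
from h import *
delta([455.3,278.6,41],0.062)"
```

```text
t 2.0833 pos [459.  277.8 200.6] rot [-1.5707e+00  3.0000e-04  6.9200e-02] F [ 0.7 -0.3  0.6] M [-0.06  0.05 -0.05] open 0.998
 shift cm in tool [-0.358 15.956  0.104] turn [-0.0001  0.0072 -0.0003]
```

>>> move_arm:
  rows:
    - {"tx": -0.19,"ty": 3.0,"tz": 0.06,"rx": 0,"ry": 0.006,"rz": 0,"grip": 100}
    - {"tx": -0.18,"ty": 3.0,"tz": 0.06,"rx": 0,"ry": 0,"rz": 0,"grip": 100}
    - {"tx": 0,"ty": 3.0,"tz": 0,"rx": 0,"ry": 0,"rz": 0,"grip": 100}
    - {"tx": 0,"ty": 2.5,"tz": 0,"rx": 0,"ry": 0,"rz": 0,"grip": 100}
    - {"tx": 0,"ty": 2.0,"tz": 0,"rx": 0,"ry": 0,"rz": 0,"grip": 100}
    - {"tx": 0,"ty": 1.4,"tz": 0,"rx": 0,"ry": 0,"rz": 0,"grip": 100}
    - {"tx": 0,"ty": 1.0,"tz": 0,"rx": 0,"ry": 0,"rz": 0,"grip": 100}
    - {"tx": 0,"ty": 0,"tz": 0,"rx": 0,"ry": 0,"rz": 0,"grip": 100}

```text
t: 2.75
eef_pos: [453.9, 279.8, 40.2]
tcp_rot: [-1.572, 0.002, 0.065]
ft_force: [-0.6, -0.7, 0.1]
opening: 0.998
```

```bash
python3 -c "
from h import *
delta([455.3,278.6,41],0.062)"
```

```text
t 2.75 pos [453.9 279.8  40.2] rot [-1.5716  0.0023  0.0647] F [-0.6 -0.7  0.1] M [-0.08  0.02  0.03] open 0.998
 shift cm in tool [ 0.135 -0.085 -0.134] turn [ 0.0008  0.0027 -0.0023]
```

Good; close.

>>> move_arm:
  rows:
    - {"tx": 0.1,"ty": 0,"tz": 0,"rx": 0,"ry": 0,"rz": 0,"grip": 60}
    - {"tx": 0,"ty": 0,"tz": 0,"rx": 0,"ry": 0,"rz": 0,"grip": 40}
    - {"tx": 0,"ty": 0,"tz": 0,"rx": 0,"ry": 0,"rz": 0,"grip": 25}
    - {"tx": 0,"ty": 0,"tz": 0,"rx": 0,"ry": 0,"rz": 0,"grip": 0}
    - {"tx": 0,"ty": 0,"tz": 0,"rx": 0,"ry": 0,"rz": 0,"grip": 0}
    - {"tx": 0,"ty": 0,"tz": 0,"rx": 0,"ry": 0,"rz": 0,"grip": 0}
    - {"tx": 0,"ty": 0,"tz": 0,"rx": 0,"ry": 0,"rz": 0,"grip": 0}
    - {"tx": 0,"ty": 0,"tz": 0,"rx": 0,"ry": 0,"rz": 0,"grip": 0}
    - {"tx": 0,"ty": 0,"tz": 0,"rx": 0,"ry": 0,"rz": 0,"grip": 0}
    - {"tx": 0,"ty": 0,"tz": 0,"rx": 0,"ry": 0,"rz": 0,"grip": 0}

```text
t: 3.58
eef_pos: [456.0, 279.2, 41.7]
tcp_rot: [-1.571, -0.0, 0.062]
ft_force: [0.7, -0.3, -0.4]
opening: 0.355
```

```bash
python3 -c "
from h import *
delta([455.3,278.6,41],0.062)"
```

```text
t 3.5833 pos [456.  279.2  41.7] rot [-1.5707e+00 -1.0000e-04  6.1800e-02] F [ 0.7 -0.3 -0.4] M [-0.08  0.07 -0.02] open 0.355
 shift cm in tool [-0.079  0.065 -0.059] turn [-0.0001 -0.0002  0.0001]
```

Still closing slowly; wait.

>>> move_arm:
  rows:
    - {"tx": 0,"ty": 0,"tz": 0,"rx": 0,"ry": 0,"rz": 0,"grip": 0}
    - {"tx": 0,"ty": 0,"tz": 0,"rx": 0,"ry": 0,"rz": 0,"grip": 0}
    - {"tx": 0,"ty": 0,"tz": 0,"rx": 0,"ry": 0,"rz": 0,"grip": 0}
    - {"tx": 0,"ty": 0,"tz": 0,"rx": 0,"ry": 0,"rz": 0,"grip": 0}
    - {"tx": 0,"ty": 0,"tz": 0,"rx": 0,"ry": 0,"rz": 0,"grip": 0}
    - {"tx": 0,"ty": 0,"tz": 0,"rx": 0,"ry": 0,"rz": 0,"grip": 0}

```text
t: 4.08
eef_pos: [456.2, 279.3, 41.7]
tcp_rot: [-1.571, -0.0, 0.062]
ft_force: [2.1, 0.9, -0.6]
opening: 0.146
```

```bash
python3 -c "
from h import *
delta([455.3,278.6,41],0.062)"
```

```text
t 4.0833 pos [456.2 279.3  41.7] rot [-1.5706e+00 -3.0000e-04  6.1800e-02] F [ 2.1  0.9 -0.6] M [-0.03 -0.08 -0.07] open 0.146
 shift cm in tool [-0.09   0.065 -0.064] turn [-0.0002 -0.0002  0.0003]
```

>>> move_arm:
  rows:
    - {"tx": 0,"ty": -0.5,"tz": 0,"rx": 0,"ry": 0,"rz": 0,"grip": 0}
    - {"tx": 0,"ty": -1.0,"tz": 0,"rx": 0,"ry": 0,"rz": 0,"grip": 0}
    - {"tx": 0,"ty": -2.0,"tz": 0,"rx": 0,"ry": 0,"rz": 0,"grip": 0}
    - {"tx": 0,"ty": -2.5,"tz": 0,"rx": 0,"ry": 0,"rz": 0,"grip": 0}
    - {"tx": 0,"ty": -2.5,"tz": 0,"rx": 0,"ry": 0,"rz": 0,"grip": 0}
    - {"tx": 0,"ty": -2.0,"tz": 0,"rx": 0,"ry": 0,"rz": 0,"grip": 0}
    - {"tx": 0,"ty": -0.5,"tz": 0,"rx": 0,"ry": 0,"rz": 0,"grip": 0}
    - {"tx": 0,"ty": 0,"tz": 0,"rx": 0,"ry": 0,"rz": 0,"grip": 0}
    - {"tx": 0,"ty": 0,"tz": 0,"rx": 0,"ry": 0,"rz": 0,"grip": 0}

```text
t: 4.83
eef_pos: [455.6, 279.0, 151.2]
tcp_rot: [-1.571, 0.001, 0.062]
ft_force: [-0.7, -0.7, -4.6]
opening: 0.145
```

```bash
python3 -c "
from h import *
delta([597,-19,152],-.115)
c=env.calibration('wrist'); im,d=env.read_camera('wrist')
cv2.imwrite('pics/w2.png',im)"
```

```text
t 4.8333 pos [455.6 279.  151.2] rot [-1.5709e+00  5.0000e-04  6.1800e-02] F [-0.7 -0.7 -4.6] M [-0.13  0.04 -0.01] open 0.145
 shift cm in tool [ 12.278  -0.083 -30.62 ] turn [ 0.0002  0.1768 -0.0005]
```

View pics/w2.png

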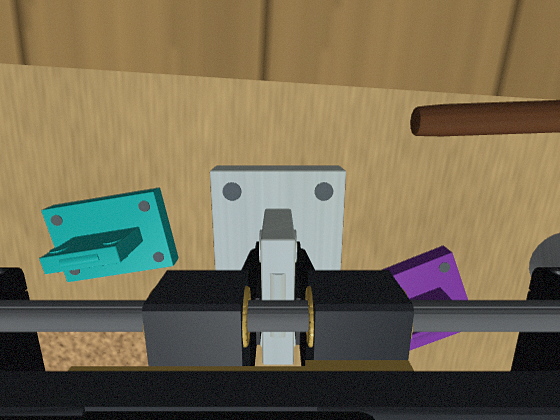

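>>> move_arm:
  rows:
    - {"tx": 0.8,"ty": 0,"tz": -2.0,"rx": 0,"ry": 0,"rz": 0,"grip": 0}
    - {"tx": 1.2,"ty": 0,"tz": -3.0,"rx": 0,"ry": 0,"rz": 0,"grip": 0}
    - {"tx": 1.4,"ty": 0,"tz": -3.5,"rx": 0,"ry": 0,"rz": 0,"grip": 0}
    - {"tx": 1.4,"ty": 0,"tz": -3.5,"rx": 0,"ry": 0,"rz": 0,"grip": 0}
    - {"tx": 1.4,"ty": 0,"tz": -3.5,"rx": 0,"ry": 0,"rz": 0,"grip": 0}
    - {"tx": 1.4,"ty": 0,"tz": -3.5,"rx": 0,"ry": 0,"rz": 0,"grip": 0}
    - {"tx": 1.4,"ty": 0,"tz": -3.5,"rx": 0,"ry": 0,"rz": 0,"grip": 0}
    - {"tx": 1.4,"ty": 0,"tz": -3.5,"rx": 0,"ry": 0,"rz": 0,"grip": 0}
    - {"tx": 1.2,"ty": 0,"tz": -3.0,"rx": 0,"ry": 0,"rz": 0,"grip": 0}
    - {"tx": 0.7,"ty": 0,"tz": -1.6,"rx": 0,"ry": 0,"rz": 0,"grip": 0}

```text
t: 5.72
eef_pos: [598.4, -21.9, 149.8]
tcp_rot: [-1.571, 0.002, 0.06]
ft_force: [-0.3, 0.3, -4.2]
opening: 0.146
```

>>> move_arm:
  rows:
    - {"tx": 0,"ty": 0,"tz": 0,"rx": 0,"ry": 0.06,"rz": 0,"grip": 0}
    - {"tx": 0,"ty": 0,"tz": 0,"rx": 0,"ry": 0.06,"rz": 0,"grip": 0}
    - {"tx": 0,"ty": 0,"tz": 0,"rx": 0,"ry": 0.057,"rz": 0,"grip": 0}
    - {"tx": 0,"ty": 0,"tz": 0,"rx": 0,"ry": 0,"rz": 0,"grip": 0}
    - {"tx": 0,"ty": 0,"tz": 0,"rx": 0,"ry": 0,"rz": 0,"grip": 0}

```text
t: 6.13
eef_pos: [597.2, -18.2, 150.5]
tcp_rot: [-1.571, 0.002, -0.113]
ft_force: [0.8, 1.0, -4.1]
opening: 0.143
```

```bash
python3 -c "
from h import *
delta([597,-19,152],-.115)
c=env.calibration('wrist'); im,d=env.read_camera('wrist')
np.savez('w3.npz',im=im,d=d,p=cloud(c,d)); print(c)
cv2.imwrite('pics/w3.png',im)"
```

```text
t 6.1333 pos [597.2 -18.2 150.5] rot [-1.5706  0.0019 -0.1132] F [ 0.8  1.  -4.1] M [-0.05  0.06  0.  ] open 0.143
 shift cm in tool [-0.014 -0.148 -0.079] turn [-0.0002  0.0018 -0.0019]
{'vertical_fov': 62.68030909301036, 'cx': 277.5560625488654, 'cy': 209.68968745016335, 'eye': array([604.97214226,  58.57661471, 302.69009341]), 'rotation': array([-0.27441533,  0.00315786, -0.11358715])}
```

View pics/w3.png

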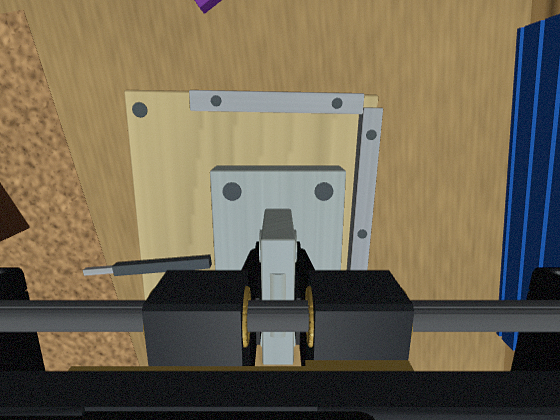

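```bash
python3 - <<'E'
from h import *
p=np.load('w3.npz')['p']
m=np.zeros((420,560),bool); m[85:115,185:375]=1
a=p[m&(p[...,2]>30)&(p[...,2]<38)]; print('short',len(a),np.median(a[:,2]),cv2.minAreaRect(a[:,:2].astype(np.float32)))
m[:]=0; m[115:265,350:390]=1
b=p[m&(p[...,2]>30)&(p[...,2]<38)]; print('long',len(b),np.median(b[:,2]),cv2.minAreaRect(b[:,:2].astype(np.float32)))
m[:]=0; m[120:160,150:340]=1; print('boardz',np.median(p[m][:,2]))
# fit inner edges
def fit(X,bin_ax,val_ax,side):
    lo,hi=X[:,bin_ax].min()+6,X[:,bin_ax].max()-6; bs=np.arange(lo,hi,4); r=[]
    for s in bs:
        v=X[(X[:,bin_ax]>=s)&(X[:,bin_ax]<s+4),val_ax]
        if len(v)>8: r.append((s+2,np.percentile(v,2),np.percentile(v,98)))
    r=np.array(r); return np.polyfit(r[:,0],r[:,1],1),np.polyfit(r[:,0],r[:,2],1)
s=fit(a,0,1,0); l=fit(b,1,0,0); print('short y=',s,'long x=',l)
ks,cs=s[0]; kl,cl=l[0]
y=(ks*cl+cs)/(1-ks*kl); x=kl*y+cl; print('corner',x,y,'yaw',np.degrees(np.arctan(ks)),np.degrees(-np.arctan(kl)))
c=env.calibration('wrist')
for q in [(190,109.5,33),(363,114,33),(347.5,268,33),(211,171,110+0),(344,170,110)]: print(q,ray(c,*q))
E
```

```text
short 3750 34.048920214999754 ((608.2952270507812, 66.13735961914062), (15.209918975830078, 138.82142639160156), 82.26666259765625)
long 2928 33.78343926911322 ((666.5811157226562, -11.795902252197266), (122.71290588378906, 15.699536323547363), 82.39910888671875)
boardz 19.02796871833894
short y= (array([-1.35308329e-01,  1.41200418e+02]), array([-1.47468711e-01,  1.62744607e+02])) long x= (array([1.33175915e-01, 6.60653506e+02]), array([1.31969001e-01, 6.75154117e+02]))
corner 667.4310199949321 50.891441931952684 yaw -7.705796819833961 -7.585781348151858
(190, 109.5, 33) [539.0735626   68.35518485  33.        ]
(363, 114, 33) [668.14192225  50.39143548  33.        ]
(347.5, 268, 33) [649.13837251 -74.89858715  33.        ]
(211, 171, 110) [563.60396407  31.41018691 110.        ]
(344, 170, 110) [638.10257618  23.53930571 110.        ]
```

```bash
python3 -c "
from h import *
delta([614.9,-2.9,64],-.1335)
p=np.load('top0.npz')['p']; print(p[105,240:335:20].round(0).tolist())"
```

```text
t 6.1833 pos [597.3 -18.2 150.8] rot [-1.5706e+00  1.5000e-03 -1.1280e-01] F [-0.3  1.  -4.4] M [-0.04  0.07  0.01] open 0.145
 shift cm in tool [1.585 8.676 1.719] turn [-0.0001  0.0207 -0.0015]
[[801.0, 79.0, 46.0], [800.0, 25.0, 47.0], [797.0, -28.0, 51.0], [799.0, -82.0, 46.0], [798.0, -135.0, 46.0]]
```

>>> move_arm:
  rows:
    - {"tx": 0.8,"ty": 1.5,"tz": 0.8,"rx": 0,"ry": 0,"rz": 0,"grip": 0}
    - {"tx": 0.8,"ty": 2.0,"tz": 0.9,"rx": 0,"ry": 0,"rz": 0,"grip": 0}
    - {"tx": 0,"ty": 2.0,"tz": 0,"rx": 0,"ry": 0.0205,"rz": 0,"grip": 0}
    - {"tx": 0,"ty": 1.5,"tz": 0,"rx": 0,"ry": 0,"rz": 0,"grip": 0}
    - {"tx": 0,"ty": 1.0,"tz": 0,"rx": 0,"ry": 0,"rz": 0,"grip": 0}
    - {"tx": 0,"ty": 0.6,"tz": 0,"rx": 0,"ry": 0,"rz": 0,"grip": 0}
    - {"tx": 0,"ty": 0,"tz": 0,"rx": 0,"ry": 0,"rz": 0,"grip": 0}
    - {"tx": 0,"ty": 0,"tz": 0,"rx": 0,"ry": 0,"rz": 0,"grip": 0}

```text
t: 6.85
eef_pos: [615.7, -3.5, 66.0]
tcp_rot: [-1.571, -0.0, -0.135]
ft_force: [0.3, -0.1, -3.8]
opening: 0.151
```

```bash
python3 -c "
from h import *
delta([614.9,-2.9,60],-.1335)
c=env.calibration('wrist'); im,d=env.read_camera('wrist')
np.savez('w4.npz',im=im,d=d,p=cloud(c,d)); 
cv2.imwrite('pics/w4.png',im)"
```

```text
t 6.85 pos [615.7  -3.5  66. ] rot [-1.5707e+00 -3.0000e-04 -1.3520e-01] F [ 0.3 -0.1 -3.8] M [-0.02  0.09 -0.02] open 0.151
 shift cm in tool [-0.091  0.596  0.053] turn [-0.0001 -0.0017  0.0003]
```

View pics/w4.png

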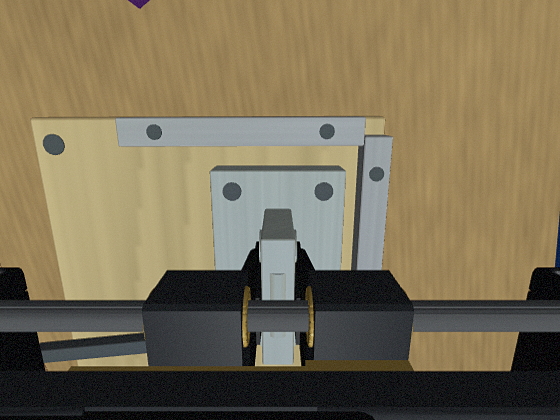

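>>> move_arm:
  rows:
    - {"tx": 0,"ty": 0.2,"tz": 0,"rx": 0,"ry": 0,"rz": 0,"grip": 0}
    - {"tx": 0,"ty": 0.2,"tz": 0,"rx": 0,"ry": 0,"rz": 0,"grip": 0}
    - {"tx": 0,"ty": 0.15,"tz": 0,"rx": 0,"ry": 0,"rz": 0,"grip": 0}
    - {"tx": 0,"ty": 0,"tz": 0,"rx": 0,"ry": 0,"rz": 0,"grip": 0}
    - {"tx": 0,"ty": 0,"tz": 0,"rx": 0,"ry": 0,"rz": 0,"grip": 0}

```text
t: 7.32
eef_pos: [615.5, -3.5, 60.2]
tcp_rot: [-1.571, -0.0, -0.136]
ft_force: [0.5, 1.0, -4.3]
opening: 0.147
```

>>> move_arm:
  rows:
    - {"tx": 0,"ty": 0.05,"tz": 0,"rx": 0,"ry": 0,"rz": 0,"grip": 0}
    - {"tx": 0,"ty": 0.05,"tz": 0,"rx": 0,"ry": 0,"rz": 0,"grip": 0}
    - {"tx": 0,"ty": 0,"tz": 0,"rx": 0,"ry": 0,"rz": 0,"grip": 0}

```text
t: 7.57
eef_pos: [615.6, -3.5, 59.7]
tcp_rot: [-1.571, -0.001, -0.136]
ft_force: [-1.1, 0.6, 2.9]
opening: 0.147
```

>>> move_arm:
  rows:
    - {"tx": 0.25,"ty": 0,"tz": 0,"rx": 0,"ry": 0,"rz": 0,"grip": 0}
    - {"tx": 0.25,"ty": 0,"tz": 0,"rx": 0,"ry": 0,"rz": 0,"grip": 0}
    - {"tx": 0.2,"ty": 0,"tz": 0,"rx": 0,"ry": 0,"rz": 0,"grip": 0}
    - {"tx": 0,"ty": 0,"tz": 0,"rx": 0,"ry": 0,"rz": 0,"grip": 0}

```text
t: 7.9
eef_pos: [622.4, -4.4, 59.7]
tcp_rot: [-1.571, 0.0, -0.136]
ft_force: [-4.5, 0.5, 5.2]
opening: 0.148
```

>>> move_arm:
  rows:
    - {"tx": 0.1,"ty": 0,"tz": 0,"rx": 0,"ry": 0,"rz": 0,"grip": 0}
    - {"tx": 0.1,"ty": 0,"tz": 0,"rx": 0,"ry": 0,"rz": 0,"grip": 0}
    - {"tx": 0,"ty": 0,"tz": 0,"rx": 0,"ry": 0,"rz": 0,"grip": 0}

```text
t: 8.15
eef_pos: [624.0, -4.6, 59.7]
tcp_rot: [-1.571, 0.001, -0.136]
ft_force: [-5.0, 1.7, 5.6]
opening: 0.143
```

>>> move_arm:
  rows:
    - {"tx": 0.1,"ty": 0,"tz": 0,"rx": 0,"ry": 0,"rz": 0,"grip": 0}
    - {"tx": 0.1,"ty": 0,"tz": 0,"rx": 0,"ry": 0,"rz": 0,"grip": 0}
    - {"tx": 0,"ty": 0,"tz": 0,"rx": 0,"ry": 0,"rz": 0,"grip": 0}

```text
t: 8.4
eef_pos: [626.0, -4.9, 59.7]
tcp_rot: [-1.571, 0.001, -0.136]
ft_force: [-4.9, 1.0, 6.1]
opening: 0.144
```

```bash
python3 -c "
from h import *
delta([614.9,-2.9,60],-.1335)"
```

```text
t 8.4 pos [626.   -4.9  59.7] rot [-1.5707e+00  9.0000e-04 -1.3560e-01] F [-4.9  1.   6.1] M [-0.01  0.96  0.03] open 0.144
 shift cm in tool [-1.127 -0.03   0.047] turn [-0.0001 -0.0021 -0.0009]
```

>>> move_arm:
  rows:
    - {"tx": 0.1,"ty": 0,"tz": 0,"rx": 0,"ry": 0,"rz": 0,"grip": 0}
    - {"tx": 0.1,"ty": 0,"tz": 0,"rx": 0,"ry": 0,"rz": 0,"grip": 0}
    - {"tx": 0,"ty": 0,"tz": 0,"rx": 0,"ry": 0,"rz": 0,"grip": 0}

```text
t: 8.65
eef_pos: [626.6, -5.0, 59.8]
tcp_rot: [-1.571, 0.004, -0.135]
ft_force: [-13.6, 0.3, 11.9]
opening: 0.147
```

>>> move_arm:
  rows:
    - {"tx": 0,"ty": 0,"tz": 0.2,"rx": 0,"ry": 0,"rz": 0,"grip": 0}
    - {"tx": 0,"ty": 0,"tz": 0.2,"rx": 0,"ry": 0,"rz": 0,"grip": 0}
    - {"tx": 0,"ty": 0,"tz": 0.2,"rx": 0,"ry": 0,"rz": 0,"grip": 0}
    - {"tx": 0,"ty": 0,"tz": 0.1,"rx": 0,"ry": 0,"rz": 0,"grip": 0}
    - {"tx": 0,"ty": 0,"tz": 0,"rx": 0,"ry": 0,"rz": 0,"grip": 0}

```text
t: 9.07
eef_pos: [627.2, -0.1, 59.9]
tcp_rot: [-1.573, 0.005, -0.135]
ft_force: [-16.5, -13.7, 13.1]
opening: 0.146
```

```bash
python3 -c "
from h import *
delta([614.9,-2.9,60],-.1335)
c=env.calibration('wrist'); im,d=env.read_camera('wrist')
cv2.imwrite('pics/w5.png',im[80:290,180:400].repeat(3,0).repeat(3,1)[:600])"
```

```text
t 9.0667 pos [ 6.272e+02 -1.000e-01  5.990e+01] rot [-1.5734  0.0046 -0.1352] F [-16.5 -13.7  13.1] M [-2.4   2.74  0.06] open 0.146
 shift cm in tool [-1.18  -0.006 -0.441] turn [ 0.0026 -0.0017 -0.0046]
```

View pics/w5.png

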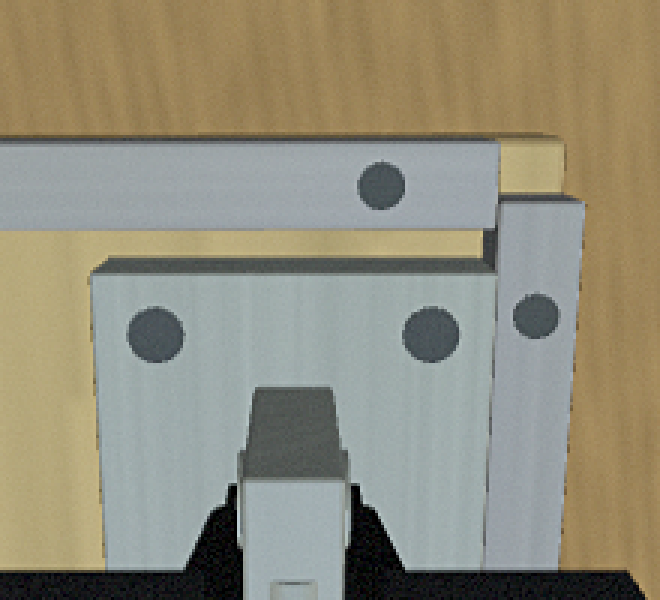

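>>> move_arm:
  rows:
    - {"tx": -0.1,"ty": -0.06,"tz": 0,"rx": 0,"ry": 0,"rz": 0,"grip": 0}
    - {"tx": 0,"ty": 0,"tz": 0,"rx": 0,"ry": 0,"rz": 0,"grip": 0}
    - {"tx": 0,"ty": 0,"tz": 0.15,"rx": 0,"ry": 0,"rz": 0,"grip": 0}
    - {"tx": 0,"ty": 0,"tz": 0.15,"rx": 0,"ry": 0,"rz": 0,"grip": 0}
    - {"tx": 0,"ty": 0,"tz": 0,"rx": 0,"ry": 0,"rz": 0,"grip": 0}

```text
t: 9.53
eef_pos: [627.7, 4.1, 59.8]
tcp_rot: [-1.572, 0.003, -0.135]
ft_force: [-8.2, -5.9, 4.2]
opening: 0.145
```

```bash
python3 -c "
from h import *
delta([614.9,-2.9,60],-.1335)"
```

```text
t 9.5333 pos [627.7   4.1  59.8] rot [-1.572   0.0025 -0.1353] F [-8.2 -5.9  4.2] M [-1.09  1.44  0.1 ] open 0.145
 shift cm in tool [-1.172 -0.015 -0.864] turn [ 0.0012 -0.0018 -0.0025]
```

>>> move_arm:
  rows:
    - {"tx": 0,"ty": 0,"tz": 0.1,"rx": 0,"ry": 0,"rz": 0,"grip": 0}
    - {"tx": 0,"ty": 0,"tz": 0.1,"rx": 0,"ry": 0,"rz": 0,"grip": 0}
    - {"tx": 0,"ty": 0,"tz": 0,"rx": 0,"ry": 0,"rz": 0,"grip": 0}

```text
t: 9.78
eef_pos: [627.9, 6.0, 59.8]
tcp_rot: [-1.572, 0.003, -0.135]
ft_force: [-8.0, -7.3, 3.4]
opening: 0.141
```

```bash
python3 -c "
from h import *
delta([614.9,-2.9,60],-.1335)
c=env.calibration('wrist'); im,d=env.read_camera('wrist')
cv2.imwrite('pics/w6.png',im[80:290,180:400].repeat(3,0).repeat(3,1)[:600])"
```

```text
t 9.7833 pos [627.9   6.   59.8] rot [-1.572   0.0027 -0.1354] F [-8.  -7.3  3.4] M [-1.22  1.46  0.05] open 0.141
 shift cm in tool [-1.167 -0.017 -1.054] turn [ 0.0012 -0.0019 -0.0027]
```

View pics/w6.png

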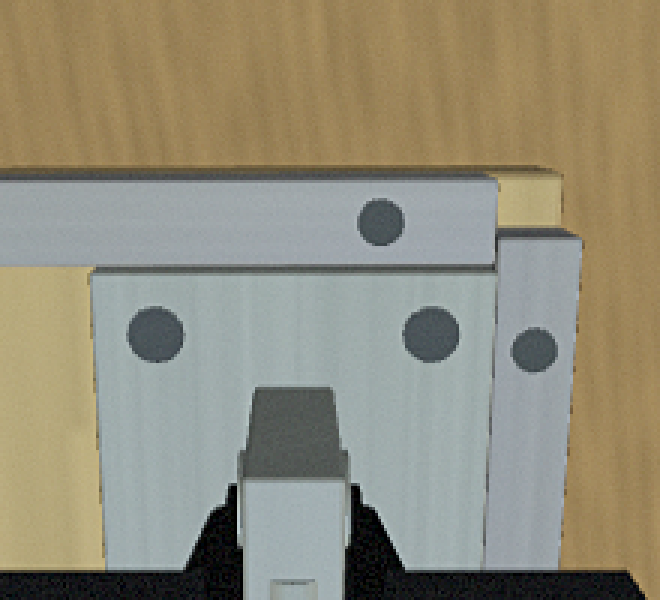

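>>> move_arm:
  rows:
    - {"tx": 0,"ty": 0,"tz": 0.1,"rx": 0,"ry": 0,"rz": 0,"grip": 0}
    - {"tx": 0,"ty": 0,"tz": 0.1,"rx": 0,"ry": 0,"rz": 0,"grip": 0}
    - {"tx": 0,"ty": 0,"tz": 0,"rx": 0,"ry": 0,"rz": 0,"grip": 0}

```text
t: 10.08
eef_pos: [628.1, 6.5, 59.9]
tcp_rot: [-1.574, 0.003, -0.135]
ft_force: [-10.1, -17.5, 5.2]
opening: 0.145
```

>>> move_arm:
  rows:
    - {"tx": 0.1,"ty": 0,"tz": 0.05,"rx": 0,"ry": 0,"rz": 0,"grip": 0}
    - {"tx": 0.05,"ty": 0,"tz": 0.05,"rx": 0,"ry": 0,"rz": 0,"grip": 0}
    - {"tx": 0,"ty": 0,"tz": 0,"rx": 0,"ry": 0,"rz": 0,"grip": 0}
    - {"tx": 0,"ty": 0,"tz": 0,"rx": 0,"ry": 0,"rz": 0,"grip": 0}
    - {"tx": 0,"ty": 0,"tz": 0,"rx": 0,"ry": 0,"rz": 0,"grip": 0}
    - {"tx": 0,"ty": 0,"tz": 0,"rx": 0,"ry": 0,"rz": 0,"grip": 0}

```text
t: 10.58
eef_pos: [628.2, 6.5, 60.0]
tcp_rot: [-1.575, 0.006, -0.135]
ft_force: [-18.2, -23.0, 11.8]
opening: 0.147
```

```bash
python3 - <<'E'
from h import *
delta([614.9,-2.9,60],-.1335)
c=env.calibration('wrist'); im,d=env.read_camera('wrist'); p=cloud(c,d)
cv2.imwrite('pics/w7.png',im[80:290,180:400].repeat(3,0).repeat(3,1)[:600])
t,dt=env.read_camera('top'); cv2.imwrite('pics/top7.png',t)
m=np.zeros((420,560),bool); m[160:265,205:350]=1
print('foot',cv2.minAreaRect(p[m&(abs(p[...,2]-37)<1.2)][:,:2].astype(np.float32)))
# foot plane tilt
m[:]=0; m[175:225,215:335]=1; m[180:,255:300]=0; a=p[m&(abs(p[...,2]-37)<4)]
A=np.c_[a[:,:2]-a[:,:2].mean(0),np.ones(len(a))]; print('plane',np.linalg.lstsq(A,a[:,2],rcond=None)[0].round(4))
s=env.state(); print(s['ft_force'],s['opening'],s['eef_pos'])
E
```

```text
t 10.5833 pos [628.2   6.5  60. ] rot [-1.5749  0.006  -0.1347] F [-18.2 -23.   11.8] M [-4.12  3.01  0.27] open 0.147
 shift cm in tool [-1.189  0.013 -1.114] turn [ 0.0041 -0.0012 -0.006 ]
foot ((630.3199462890625, 31.52337646484375), (57.56035232543945, 71.16539001464844), 82.32608032226562)
plane [-6.50000e-03  3.20000e-03  3.72333e+01]
[-18.67440316 -22.22959474  11.82973767] 0.14822700241347495 [628.16884811   6.56152513  59.96902133]
```

View pics/w7.png

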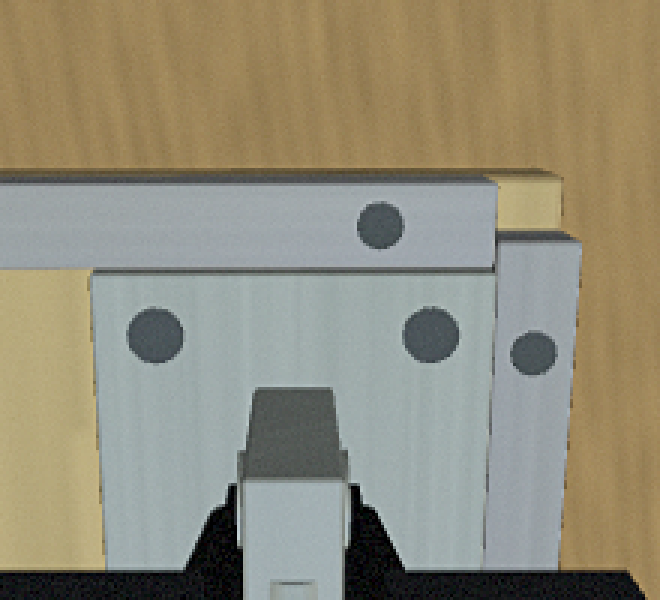

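View pics/top7.png

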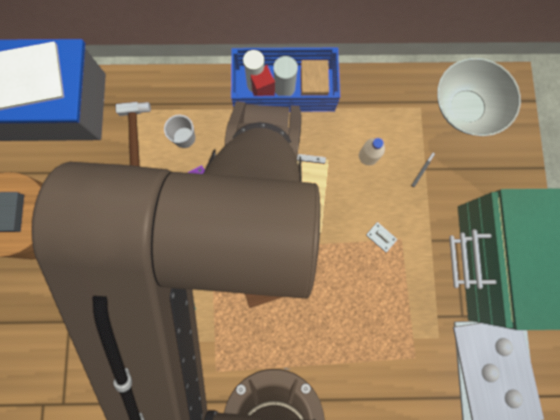

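```bash
python3 - <<'E'
from h import *
im,d=env.read_camera('scene'); cv2.imwrite('pics/scene8.png',im[110:320,200:480].repeat(2,0).repeat(2,1))
s=env.state(); print(s['t'],s['ft_force'],s['opening'],s['eef_pos'])
E
```

```text
10.7333 [-18.60496463 -22.90146574  11.42102626] 0.1484597342938931 [628.17316404   6.54337768  60.00316645]
```

View pics/scene8.png

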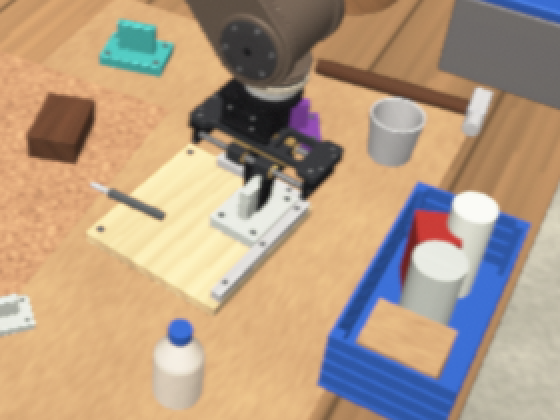

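The scene view shows the bracket in the corner at about (255,205), held by the fingers. The punch at (130,200) and the other things are where they were. Handing in.

```bash
python3 -c "
from h import *
print(env.job_done()); s=env.state(); print(s['t'],s['ft_force'],s['opening'])"
```

```text
the job is handed in; nothing more can be done
None
the job is handed in; nothing more can be done
```

I picked up the larger bracket by its rib and set it on the board. I slid it against the long fence, then the short one, and handed in at about 10.7 s, still gripping it and pushing.

My last checks before handing in:
- **Push:** the wrist force was steady at about (-18.6, -22.9, +11.4) N. The fence forces themselves are not measured directly. Allowing for friction on the board, I estimate at least 10 N on the long fence. The push towards the short fence is higher still, so I expect that fence to be well above 2 N too. Forward motion had stopped at both fences.
- **Grip:** the jaws were closed on the rib at 0.148 opening.
- **Pose:** the bracket's tilt was about 0.007 rad. It lines up with the board to within a few mrad, and the board's yaw is about -0.134 rad.
- **Contact:** the wrist camera shows only a thin dark line at the short fence. I took that contact from the force rise and the halt, not from the picture.
- **Other things:** in the camera views none of the bystanders I could see had visibly moved. The arm hid part of the view from above, so I checked punch_a in the scene view.

One difference between measurements: the first estimate of the board's yaw, from the top camera, was about -0.115 rad. I used the closer wrist-camera value of about -0.134 rad. Handing in gave no verdict, and I could not read the state afterwards.

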